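Seat a probe thermometer in the dry-block tester

ROBOT

A 6-joint arm with a two-finger parallel gripper is mounted at the origin on the work surface. World frame = base frame: x ahead of the robot, y to its left, z up, the work surface at z = 0. Lengths are in m, angles in degrees, forces in N, time in s.
With the tool pointing down it reaches from about 0.3 to 0.75 m from the base axis. Payload 8.5 kg.
Tool frame: the origin (TCP) lies midway between the tips of the shut fingers; the grasp point (between the pads) lies 19 mm behind it (env.tcp_to_grasp is the z of the grasp point in the tool frame, in m); z points along the fingers, y is the line along which they close (so a half turn about z gives the same grasp; the last joint's range is limited). The gripper opens to 85 mm and grips with 20 to 120 N. Pads are 22 mm wide; open, the fingers measure 114 mm over their backs; the gripper's body (76 mm by 85 mm) begins 54 mm behind the grasp point. The pads swing forward as they close: fully open they stand 13 mm farther back than shut.
Start: joints at [61.232, 21.807, 74.336, -0, 83.858, -12.336], TCP at [0.156, 0.528, 0.231] pointing down, gripper open.
Joint ranges: [-178.18, 178.18], [-50.72, 133.34], [12.68, 142.11], [-81.47, 261.47], [9.98, 163.14], [-165.26, 165.26]. Speed limits (degrees/s): [136.94, 136.94, 180, 180, 180, 180].

INTERFACE

Orientations are given as a 3x3 rotation matrix whose columns are the frame's x, y, z axes.
In Python, from rig import env, imaging, job, models gives the robot as it stands. The module is installed in compiled form; this text tells all that it offers.
- The arm moves only by the tool jog_arm, never from a script. Its argument "plan" is text: rows parted by semicolons, each of 7 numbers parted by spaces: the turn, a rotation vector about the tool's x, y, z in degrees, then the shift along the tool's x, y, z in cm, then the closure in counts, from 0 (fully open) to 255 (shut). In form: rx ry rz x y z claw; .... A call has 1 to 10 rows; each row shifts and turns the commanded pose from where the row before left it, along the tool's axes as they then stand; what a row does not reach is not made up. A row lasts 1/12 s, in which the tool goes at most 41.7 mm and 7.16 degrees, less where a joint would pass 70% of its speed; a pose out of reach is approached as far as the arm can. A call with a gripper value outside its range is refused whole. The fingers move at their own pace and stop on an object; "grip_force" is the grip in N (left out, the last holds). Time passes only in rows, so rows that do not move let the fingers close. It gives the time, the measured TCP pose, the force, the opening and the grip force at its end, in the units of the state.
- env.observe(): the state, without advancing time (a new reading comes with each control period).
- imaging.get_image(name): name is "scene" or "top" or "wrist"; returns a dict with "pixels" (480x640x3 uint8, red, green, blue), "depth" (480x640 float32, m along the optical axis (not along the pixel's ray), 0 where there is no reading), "fov_y" (degrees; the focal length in pixels is half the picture's height over the tangent of half this angle, whatever the lens; pixels are square), "cx", "cy" (the principal point, pixels), "world_from_camera" (4x4, takes a point from camera to world coordinates). Camera axes: x right, y down, z forward; pixel columns grow to the right and rows downward; lengths in m; the calibration is good to about 2 mm. The wrist camera is an equidistant fisheye: a pixel r from the principal point sees the ray r / f radians off the axis. A picture is of the moment at which its call begins.
- job.close_job(): hands the job in; it is judged then, once.
Trained networks look in the newest picture that a camera, given by its name, has taken for a name from the list of things; names that differ only in an ending like _2 or _b are one class to them, and where a whole thing is asked for, a point or a joint stands for the part that bears it (a point fixed in the world has none). Each returns a list of dicts, best first, with "confidence" (0 to 1); they miss things now and then, are a little off and sometimes report something else, mostly with a low value. They report only what shows in the picture. A call takes as long as a camera call. They do not tell look-alikes from the thing itself.
- models.outline_of(camera, query): "region" (480x640 bool, what is visible of it) and "bbox" ([centre column, centre row, width, height] in pixels, round what is visible of it).
- models.tip_of(camera, query): "at" ([column, row] in pixels: a listed point, or the origin of a listed thing).
The state is a dict: "time_s": time; "q": joint angles; "qvel": joint speeds; "joint_efforts": joint torques, N m; "position": TCP position; "tool_rot": TCP orientation; "ft_force": force on the tool from outside, world axes, zero at the start; "wrist_torque": the same for the moment, N m; "grip_width": finger opening in m; "gripper_force": force on a finger pad.
Only numpy, scipy, OpenCV 4.12 (cv2) and the standard library are available. Lean on these libraries where they do the work, as an engineer would, in place of code of your own. Each camera call takes 0.05 s, during which the arm holds its last target. There are 200 camera calls.

TASK

Set up the cordless probe thermometer for its accuracy check: lift it out of its white stand and lower it upright and gently into the middle well of the grey block tester, the one that fits its stem, pushing on through the light drag of the sliding stop collar until the tip bottoms out. Hold it down on the bottom with a light, steady push of about 10 N for two seconds so that the stop collar is left sitting on the block, never pushing harder than 20 N, then let go and leave the probe standing there. Leave the plates, bottle, pan and cutlery pot where they are.

Things in the scene. Friction and masses are not known exactly. Their poses are not given: they have to be found in the camera images.
- probe: cordless probe thermometer, 0.1 kg, standing upright in one bore of the stand. Its origin is the tip of the stem, its +z runs up along it. Round steel stem 6 mm in diameter and 90 mm long, its last 8 mm tapering to a 2.4 mm flat tip; above it a 28 mm round flange (90 to 94 mm above the tip) that rests on the stand's top; above that a round grey handle 24 mm in diameter from 94 to 180 mm above the tip. It is round, so it may be gripped at any yaw
- grip (a point): point on the probe's axis in the handle, 135 mm above the tip: a good height to grip
- stop (a joint): the sliding stop collar on the stem, a dark ring 14 mm in diameter and 10 mm high. Value in m: the collar's lower face is 25 mm + this value above the tip; range 0 to 0.053. It starts 29 to 39 mm above the tip, grips the stem by friction (about 3 N to slide it, at any speed) and stays where it is pushed. It is too wide for the wells: on the way down it meets the block's top first and is pushed up the stem
- stop_face (a point): centre of the stop collar's lower face, on the stem's axis
- tester: dry-block probe tester, fixed: grey casing 180 x 140 mm, 84 mm high, with display and keys on its -x side and an aluminium block (50 x 84 mm) whose flat top stands 90 mm above the counter. Origin on the counter straight below the middle well, z up; the three wells lie in a row along its y axis. The casing reaches from x = -125 to +55 mm and y = -70 to +70 mm
- snug_well (a point): centre of the mouth of the middle well, 90 mm above the counter: a vertical blind bore 8 mm in diameter with a square edge, the one for the 6 mm stem. A spacer slug lies in its bottom, so that its depth differs from case to case, between 44 and 68 mm: not measured, it must be felt. The bottom is flat and hard
- thin_well (a point): centre of the mouth of the thin well, 5 mm in diameter, 26 mm to +y of the middle one: too small for the stem
- wide_well (a point): centre of the mouth of the wide well, 13 mm in diameter, 26 mm to -y of the middle one: too loose for the stem
- stand: white plastic probe stand, fixed: block 60 x 110 mm and 100 mm high, origin at the centre of its underside, with two vertical bores of 20 mm at y = +27 mm (with the probe in it) and y = -27 mm (empty)
- plates: stack of five dark plates, 160 mm in diameter, 59 mm high, origin at the centre of its underside; bystander
- bottle: green glass bottle, 68 mm in diameter, 200 mm high, origin at the centre of its underside; bystander
- pan: steel gastronorm pan, rim 108 x 176 mm, 65 mm high, origin at the centre of its underside; bystander
- cutlery_pot: steel pot with spoons, 84 mm in diameter and 85 mm high, the spoons up to 180 mm and 60 mm out from its axis; origin at the centre of its underside; bystander
Not all that is in view belongs to the job. Of the things that look like the probe, the larger one is meant.

How it is judged (in metres and radians):
On the way, in this order (a step that is already met when the one before it is completed fails the run):
1. the probe is gripped and drawn clear of its stand, its tip above the stand's top, upright (height (world z) of probe above 0.101 m and contact force between the fingers and probe above 1 N and angle between probe's own z axis and vertical below 0.3 rad), for 0.1 s.
2. the tip is held down on the bottom of the middle well, the stem upright, pressing on it with 4 to 14 N without a break for 1.5 s (contact force between probe and well_bottom_c0 between 4 and 14 N and horizontal distance between probe and snug_well below 0.003 m and angle between probe's own z axis and vertical below 0.1 rad), for 1.5 s.
At the end, for the whole second after the job is handed in: the probe stands at rest in the middle well, let go, within 0.1 rad of upright, its tip on the bottom (within 2 mm) and the stop collar's lower face sitting on the block's top (within 2 mm) (distance between probe and well_bottom_c0 below 0.0082 m and horizontal distance between probe and snug_well below 0.003 m and angle between probe's own z axis and vertical below 0.1 rad and z of stop_face in the frame of tester below 0.092 m and linear speed of probe below 0.02 m/s); the robot touches nothing.
It fails at once if the probe is forced: it pushes on the tester or on the bottom of the well with more than 20 N (contact force between probe and tester above 20 N or contact force between probe and well_bottom_c0 above 20 N).
It fails at once if the plates, bottle, pan or cutlery pot are moved by more than 20 mm (distance of any of plates, bottle, pan, cutlery_pot from where it was at the start of the episode above 0.02 m).
It also fails if it takes over 72 s, if anything falls off the work surface, if the arm or the gripper's body presses on something with over 40 N, if the wrist force passes 120 N, or if a joint passes its speed limit or range.

## Working session

There is one attempt and no reset: what is moved stays moved. The work goes in short steps, Python scripts to look and compute and a tool call to move; the robot and the scene stay as the last step left them, time stands still between calls to the robot, and variables do not carry over. Pictures are saved under pics/ and viewed, at most 10 in all, crops included, and the job is handed in when it is done.

Besides the shell and the picture viewer there is one more tool, called after ">>>" in YAML: its name, and indented under it one key for each argument. jog_arm: Moves the arm, as the interface text tells. Its arguments: {"type":"object","properties":{"plan":{"type":"string"},"grip_force":{"type":"number"}},"required":["plan"]}

```bash
mkdir -p pics
cat > h.py <<'E'
import numpy as np, cv2
from rig import env, imaging, job, models
def shot(c,f=None):
    d=imaging.get_image(c)
    if f: cv2.imwrite('pics/'+f,d["pixels"][:,:,::-1])
    return d
def foc(d): return 240/np.tan(np.radians(d["fov_y"]/2))
def cloud(d):
    f=foc(d); v,u=np.mgrid[:480,:640]; z=d["depth"]
    P=np.stack([(u-d["cx"])/f*z,(v-d["cy"])/f*z,z],-1)
    M=np.array(d["world_from_camera"]); return P@M[:3,:3].T+M[:3,3]
def ray(d,uv):
    f=foc(d);M=np.array(d["world_from_camera"])
    return M[:3,3], M[:3,:3]@np.array([(uv[0]-d["cx"])/f,(uv[1]-d["cy"])/f,1])
def atz(d,uv,z):
    o,r=ray(d,uv); return o+r*(z-o[2])/r[2]
E
python3 - <<'E'
from h import *
np.set_printoptions(precision=4,suppress=True)
a=shot('scene','scene.png');b=shot('top','top.png')
for n,d in(('scene',a),('top',b)):
    C=cloud(d); print(n,np.array(d["world_from_camera"]).round(3).tolist(),d["fov_y"])
    for q in['probe','tester','stand','bottle','plates','pan','cutlery_pot']:
        for o in models.outline_of(n,q)[:3]:
            p=C[o["region"]&(d["depth"]>0)]
            print(q,round(o["confidence"],2),np.round(o["bbox"]), p.min(0),p.max(0))
    for q in['snug_well','thin_well','wide_well','grip','probe','stop_face']:
        for o in models.tip_of(n,q)[:3]:
            print(q,round(o["confidence"],2),np.round(o["at"],1),atz(d,o["at"],.09 if 'well' in q else .145))
s=env.observe();print(s["position"],s["tool_rot"],s["ft_force"],s["time_s"],env.tcp_to_grasp)
cv2.imwrite('pics/both.png',cv2.resize(np.vstack([a["pixels"],b["pixels"]])[:,:,::-1],(400,600)))
E
```

```text
scene [[0.876, 0.287, -0.387, 1.06], [0.482, -0.519, 0.706, -0.91], [0.002, -0.805, -0.593, 0.865], [0.0, 0.0, 0.0, 1.0]] 51.58656285792719
probe 0.69 [291. 260.  12.  31.] [ 0.5423 -0.1663  0.0989] [ 0.5706 -0.1421  0.193 ]
probe 0.57 [316. 294.   6.  41.] [ 0.5582 -0.1775 -0.0037] [ 0.6425 -0.0232  0.1417]
tester 0.91 [309. 225.  75.  53.] [ 0.2743  0.0256 -0.006 ] [0.5653 0.3413 0.0946]
tester 0.22 [146. 333.  64.  93.] [ 0.2219 -0.4945 -0.0046] [ 0.4562 -0.38    0.1821]
stand 0.78 [284. 297.  49.  63.] [ 0.4592 -0.2373 -0.0039] [ 0.5915 -0.1088  0.1035]
bottle 0.63 [399. 255.  26.  71.] [ 0.6641  0.0175 -0.0032] [0.7893 0.3208 0.2042]
bottle 0.58 [290. 259.  14.  36.] [ 0.4581 -0.1663 -0.001 ] [0.5706 0.0246 0.193 ]
plates 0.95 [401. 179.  52.  34.] [ 0.4715  0.4453 -0.0022] [0.6541 0.608  0.0669]
pan 0.94 [207. 411.  94. 103.] [ 0.503  -0.5977 -0.0023] [ 0.6607 -0.3813  0.0695]
cutlery_pot 0.63 [146. 332.  63.  95.] [ 0.1924 -0.4945 -0.0046] [ 0.4562 -0.2613  0.1821]
cutlery_pot 0.24 [400. 254.  30.  70.] [ 0.6648  0.0175 -0.0031] [0.7893 0.2452 0.2042]
thin_well 0.88 [322.1 203
[... 1065 characters left out ...]
0.6513 0.6371 0.0676]
pan 0.82 [508. 231.  74.  48.] [ 0.5346 -0.6259 -0.0057] [ 0.6693 -0.4129  0.0749]
cutlery_pot 0.79 [498. 307.  53.  48.] [ 0.3493 -0.5395 -0.0037] [ 0.4518 -0.3901  0.1828]
snug_well 0.57 [263.8 276.6] [0.4817 0.1401 0.09  ]
thin_well 0.88 [256.7 277.4] [0.4799 0.1581 0.09  ]
wide_well 0.85 [275.5 272.3] [0.4923 0.1103 0.09  ]
grip 0.66 [380.4 216.1] [ 0.625  -0.1542  0.145 ]
grip 0.42 [377.5 242.6] [ 0.5587 -0.145   0.145 ]
probe 0.56 [371.5 248.7] [ 0.5438 -0.1298  0.145 ]
stop_face 0.66 [485.2 302.1] [ 0.4096 -0.4035  0.145 ]
[0.1556 0.5275 0.2313] [[-0.9592  0.2829 -0.    ]
 [ 0.2829  0.9592 -0.    ]
 [ 0.     -0.     -1.    ]] [-0.5036 -0.4444  0.1709] 1.4 -0.0187
```

Run:
```python
import cv2,numpy as np
a=cv2.imread('pics/scene.png')[190:340,240:360]; b=cv2.imread('pics/top.png')[190:340,230:430]
cv2.imwrite('pics/crop.png',np.hstack([cv2.resize(a,(320,400),interpolation=2),cv2.resize(b,(480,400)[:2],interpolation=2)]))
```

```text
(no output)
```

View pics/scene.png

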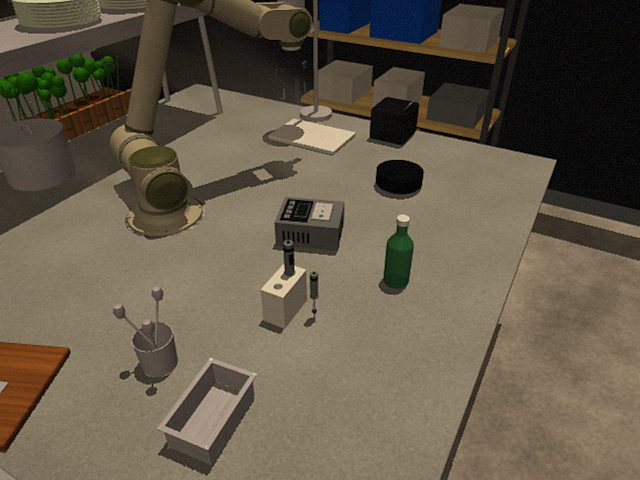

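View pics/crop.png

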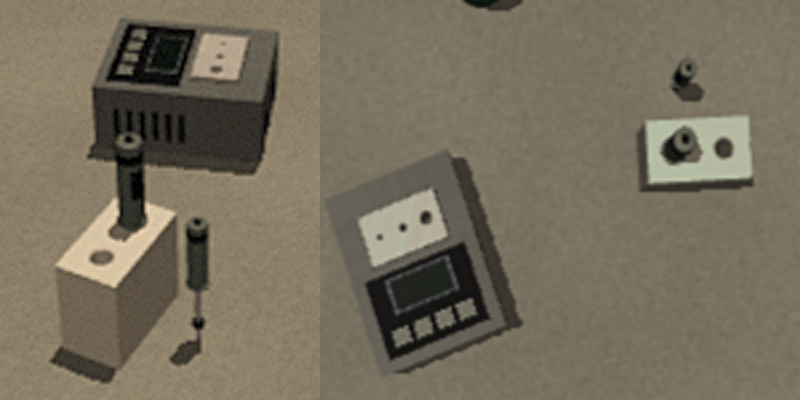

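Run:
```python
from h import *
np.set_printoptions(precision=4,suppress=True)
for n in('scene','top'):
    d=shot(n);C=cloud(d);M=np.array(d["world_from_camera"])
    m=(abs(C[...,0]-.556)<.035)&(abs(C[...,1]+.15)<.035)
    # handle surface points: fit circle radius 12 centre
    p=C[m&(C[...,2]>.12)&(C[...,2]<.184)]
    from scipy.optimize import least_squares
    f=least_squares(lambda c:np.hypot(p[:,0]-c[0],p[:,1]-c[1])-.012,[.556,-.15],loss='soft_l1',f_scale=.002)
    print(n,'handle',len(p),f.x,np.std(f.fun),C[m][:,2].max())
    s=(abs(C[...,0]-.55)<.08)&(abs(C[...,1]+.18)<.1)&(abs(C[...,2]-.1)<.006)
    r=cv2.minAreaRect((C[s][:,:2]*1000).astype(np.float32));print('stand top',r,np.median(C[s][:,2]))
    a=r[2]
    g=d["pixels"].mean(2);T=(abs(C[...,0]-.48)<.06)&(abs(C[...,1]-.14)<.08)&(abs(C[...,2]-.09)<.008)&(g>110)
    r=cv2.minAreaRect((C[T][:,:2]*1000).astype(np.float32));print('alu',r,np.median(C[T][:,2]))
    t=(abs(C[...,0]-.44)<.16)&(abs(C[...,1]-.14)<.14)&(C[...,2]>.076)&(C[...,2]<.1)
    r=cv2.minAreaRect((C[t][:,:2]*1000).astype(np.float32));print('tester',r)
```

```text
scene handle 226 [ 0.557  -0.1503] 0.0013825248659007903 0.19395572473359868
stand top ((557.7764892578125, -179.13766479492188), (63.143653869628906, 113.90196228027344), 2.3238682746887207) 0.09948529565145647
alu ((483.3167724609375, 141.43472290039062), (53.25545120239258, 103.1880111694336), 20.544397354125977) 0.08904415060156823
tester ((455.60186767578125, 123.67267608642578), (181.25857543945312, 149.49105834960938), 20.23787498474121)
top handle 44 [ 0.5555 -0.1503] 0.0003947906798747996 0.1969412820366223
stand top ((556.1832275390625, -177.25509643554688), (60.542259216308594, 110.86384582519531), 2.370995044708252) 0.100264378245984
alu ((486.90240478515625, 140.37872314453125), (52.38067626953125, 86.03534698486328), 20.261253356933594) 0.0909237325748411
tester ((453.6215515136719, 126.44149780273438), (180.2240447998047, 140.2801971435547), 19.862829208374023)
```

Candidates: A at scene (289,258), a larger handle seated in the white stand (top at z≈0.19 m), and B at (314,290), a smaller one standing free beside it. A fits the description, and the crop shows it is bigger and in the stand bore. The three well holes show on the pale aluminium plate, with thin on the left, middle in the centre and wide on the right in the top view.

>>> jog_arm:
  plan: "0 0 -5.45 0 0 -1 0;0 0 -5.45 0 0 -1 0;0 0 -5.45 0 0 -1 0;0 0 0 -2 -3.4 0 0;0 0 0 -2 -3.4 0 0;0 0 0 -2 -3.4 0 0;0 0 0 -2 -3.4 0 0;0 0 0 -2 -3.4 0 0;0 0 0 -2 -3.4 0 0;0 0 0 -2 -3.4 0 0"

```text
time_s: 2.33
position: [0.2956, 0.2876, 0.2615]
tool_rot: [[-1.0, 0.001, 0.001], [0.001, 1.0, 0.0], [-0.001, 0.0, -1.0]]
ft_force: [1.0, 0.2, 0.8]
grip_width: 0.0854
gripper_force: 0.0
```

>>> jog_arm:
  plan: "0 0 0 -2 -3.4 0 0;0 0 0 -2 -3.4 0 0;0 0 0 -2 -3.4 0 0;0 0 0 0 0 0 0;0 0 0 0 0 0 0;0 0 0 0 0 0 0"

```text
time_s: 2.83
position: [0.3549, 0.1874, 0.2613]
tool_rot: [[-1.0, 0.002, -0.0], [0.002, 1.0, 0.0], [0.0, 0.0, -1.0]]
ft_force: [-0.7, 0.0, -0.2]
grip_width: 0.0852
gripper_force: 0.0
```

```bash
cat >> h.py <<'E'
def wray(d,uv):
    f=foc(d);M=np.array(d["world_from_camera"]);a=np.array([uv[0]-d["cx"],uv[1]-d["cy"]],float);r=np.hypot(*a);t=r/f
    return M[:3,3],M[:3,:3]@np.array([*(a/max(r,1e-9)*np.sin(t)),np.cos(t)])
def watz(d,uv,z):
    o,r=wray(d,uv);return o+r*(z-o[2])/r[2]
def wproj(d,P):
    f=foc(d);M=np.array(d["world_from_camera"]);p=M[:3,:3].T@(np.array(P)-M[:3,3]);q=np.hypot(p[0],p[1]);t=np.arctan2(q,p[2])
    return np.array([d["cx"],d["cy"]])+f*t*p[:2]/q
E
python3 - <<'E'
from h import *
np.set_printoptions(precision=4,suppress=True)
d=shot('wrist','w1.png');print(np.array(d["world_from_camera"]),d["fov_y"],d["cx"],d["cy"],foc(d))
for q in['snug_well','thin_well','wide_well']:
    for o in models.tip_of('wrist',q)[:2]: print(q,o["confidence"],o["at"],watz(d,o["at"],.09))
print(wproj(d,[.4865,.14,.09]))
E
```

```text
[[ 0.0008  0.9529  0.3032  0.277 ]
 [ 1.     -0.0005 -0.0012  0.1866]
 [-0.001   0.3032 -0.9529  0.4041]
 [ 0.      0.      0.      1.    ]] 65.70646984690485 317.0080357861842 247.00926525794958 371.64829954431775
snug_well 0.73 [279.7, 310.7] [0.4405 0.1506 0.09  ]
snug_well 0.65 [270.6, 350.6] [0.4865 0.1393 0.09  ]
thin_well 0.83 [290.6, 342.8] [0.4766 0.1599 0.09  ]
wide_well 0.68 [246.8, 356.1] [0.4942 0.1141 0.09  ]
[271.2837 350.6368]
```

View pics/w1.png

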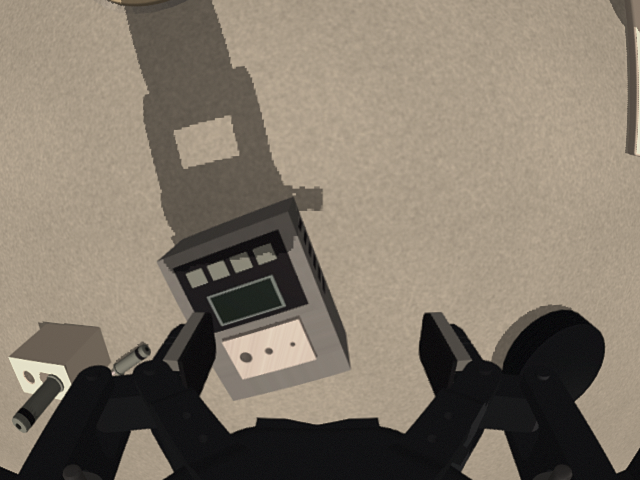

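>>> jog_arm:
  plan: "0 0 0 -2.01 -3.37 0 0;0 0 0 -2.01 -3.37 0 0;0 0 0 -2.01 -3.37 0 0;0 0 0 -2.01 -3.37 0 0;0 0 0 -2.01 -3.37 0 0;0 0 0 -2.01 -3.37 0 0;0 0 0 -2.01 -3.37 0 0;0 0 0 -2.01 -3.37 0 0;0 0 0 -2.01 -3.37 0 0;0 0 0 -2.01 -3.37 0 0"

```text
time_s: 3.87
position: [0.5566, -0.1507, 0.2612]
tool_rot: [[-1.0, -0.0, -0.0], [-0.0, 1.0, 0.0], [0.0, 0.0, -1.0]]
ft_force: [-0.1, 0.7, 0.6]
grip_width: 0.0851
gripper_force: 0.0
```

>>> jog_arm:
  plan: "0 0 0 0 0 0 0;0 0 0 0 0 0 0;0 0 0 0 0 0 0"

```text
time_s: 4.12
position: [0.5555, -0.1488, 0.2611]
tool_rot: [[-1.0, 0.0, -0.001], [0.0, 1.0, 0.001], [0.001, 0.001, -1.0]]
ft_force: [0.3, -0.3, -0.0]
grip_width: 0.0858
gripper_force: 0.0
```

Run:
```python
from h import *
np.set_printoptions(precision=4,suppress=True)
d=shot('wrist','w2.png')
s=env.observe();print(s["position"])
for o in models.tip_of('wrist','grip')[:3]: print(o["confidence"],o["at"],watz(d,o["at"],.145))
for o in models.outline_of('wrist','probe')[:3]: print(o["confidence"],o["bbox"],)
for z in(.104,.145,.19):print(z,wproj(d,[.556,-.1503,z]))
```

```text
[ 0.5554 -0.1485  0.2615]
0.65 [312.2, 244.2] [ 0.5578 -0.1534  0.145 ]
0.56 [379.9, 216.5] [ 0.5368 -0.1046  0.145 ]
0.9 [317.9, 244.6, 38.4, 67.0]
0.68 [54.9, 249.3, 109.8, 98.2]
0.63 [380.9, 218.0, 68.6, 52.0]
0.104 [316.5873 227.609 ]
0.145 [316.489  241.8454]
0.19 [316.343  263.1144]
```

View pics/w2.png

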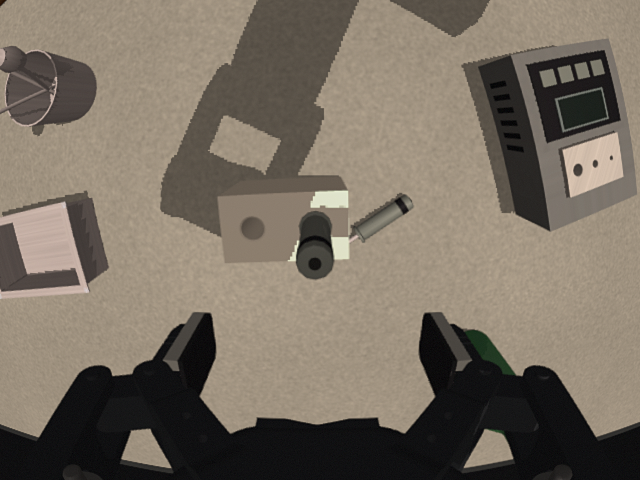

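Run:
```python
from h import *
np.set_printoptions(precision=3,suppress=True)
for n,(u0,u1,v0,v1) in(('scene',(306,324,266,324)),('top',(366,394,200,228))):
    d=shot(n,n+'2.png');C=cloud(d);g=d["pixels"].astype(int).mean(2)
    for v in range(v0,v1,3):
        p=[C[v,u] for u in range(u0,u1) if C[v,u,2]>.012]
        if p: print(n,v,len(p),np.median(p,0))
```

```text
scene 272 1 [ 0.584 -0.12   0.09 ]
scene 275 7 [ 0.556 -0.055  0.019]
scene 278 7 [ 0.562 -0.063  0.017]
scene 281 7 [ 0.568 -0.072  0.017]
scene 284 7 [ 0.574 -0.082  0.017]
scene 287 8 [ 0.583 -0.093  0.018]
scene 290 7 [ 0.588 -0.104  0.022]
scene 293 4 [ 0.587 -0.108  0.013]
scene 296 1 [ 0.585 -0.125  0.016]
scene 299 1 [ 0.602 -0.124  0.013]
scene 302 1 [ 0.608 -0.135  0.014]
scene 305 4 [ 0.619 -0.146  0.017]
scene 308 1 [ 0.62  -0.151  0.013]
scene 311 1 [ 0.628 -0.161  0.015]
top 200 22 [ 0.579 -0.097  0.564]
top 203 23 [ 0.574 -0.096  0.564]
top 206 25 [ 0.569 -0.096  0.562]
top 209 26 [ 0.564 -0.095  0.562]
top 212 27 [ 0.559 -0.093  0.562]
top 215 27 [ 0.554 -0.094  0.559]
top 218 27 [ 0.55  -0.094  0.557]
top 221 27 [ 0.545 -0.093  0.555]
top 224 27 [ 0.541 -0.097  0.552]
top 227 28 [ 0.536 -0.096  0.548]
```

>>> jog_arm:
  plan: "0 0 0 -0.1 -0.25 2.5 0;0 0 0 0 0 2.5 0;0 0 0 0 0 2.5 0;0 0 0 0 0 2.5 0;0 0 0 0 0 2.5 0;0 0 0 0 0 1 0;0 0 0 0 0 0 0;0 0 0 0 0 0 0;0 0 0 0 0 0 0"

```text
time_s: 5.12
position: [0.5573, -0.1528, 0.128]
tool_rot: [[-1.0, 0.001, 0.003], [0.001, 1.0, -0.001], [-0.003, -0.001, -1.0]]
ft_force: [-0.3, 0.3, 0.4]
grip_width: 0.0855
gripper_force: 0.0
```

>>> jog_arm:
  plan: "0 0 0 0 0 0 255;0 0 0 0 0 0 255;0 0 0 0 0 0 255;0 0 0 0 0 0 255;0 0 0 0 0 0 255;0 0 0 0 0 0 255;0 0 0 0 0 0 255;0 0 0 0 0 0 255;0 0 0 0 0 0 255;0 0 0 0 0 0 255"
  grip_force: 50

```text
time_s: 5.95
position: [0.5566, -0.1525, 0.1264]
tool_rot: [[-1.0, 0.001, 0.0], [0.001, 1.0, -0.0], [-0.0, -0.0, -1.0]]
ft_force: [-0.3, 1.4, 1.7]
grip_width: 0.0233
gripper_force: 39.7
```

>>> jog_arm:
  plan: "0 0 0 0 0 -1 255;0 0 0 0 0 -1.5 255;0 0 0 0 0 -1.5 255;0 0 0 0 0 -1.5 255;0 0 0 0 0 -1.5 255;0 0 0 0 0 -2 255;0 0 0 0 0 -2 255;0 0 0 0 0 -2 255;0 0 0 0 0 0 255;0 0 0 0 0 0 255"

```text
time_s: 6.78
position: [0.5567, -0.1526, 0.2571]
tool_rot: [[-1.0, 0.001, 0.002], [0.001, 1.0, -0.001], [-0.002, -0.001, -1.0]]
ft_force: [0.3, 0.5, -2.3]
grip_width: 0.0228
gripper_force: 39.7
```

Run:
```python
from h import *
np.set_printoptions(precision=4,suppress=True)
d=shot('wrist','w3.png')
s=env.observe();print(s["position"],s["ft_force"],s["grip_width"])
p=np.array(s["position"])
for q in('probe','stop_face','grip'):
  for o in models.tip_of('wrist',q)[:2]: print(q,o["confidence"],o["at"])
for z in(-.116,-.08,-.026):print(z,wproj(d,p+[0,0,z]))
```

```text
[ 0.5563 -0.1525  0.2558] [-0.2838  0.3753 -1.3626] 0.02302643954606299
probe 0.7 [320.4, 237.6]
stop_face 0.55 [317.1, 255.6]
grip 0.81 [316.8, 341.3]
grip 0.59 [387.7, 216.1]
-0.116 [319.0374 239.9584]
-0.08 [319.2099 256.1543]
-0.026 [319.577  291.4691]
```

View pics/w3.png

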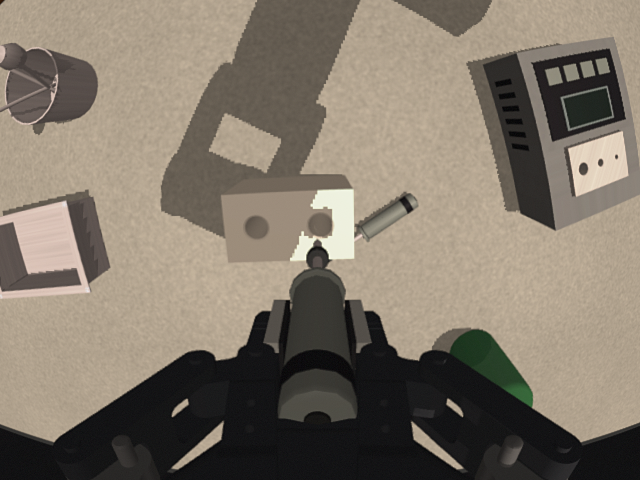

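>>> jog_arm:
  plan: "0 0 0 0.4 1.6 0 255;0 0 0 0.8 3.4 0 255;0 0 0 0.8 3.4 0 255;0 0 0 0.8 3.4 0 255;0 0 0 0.8 3.4 0 255;0 0 0 0.8 3.4 0 255;0 0 0 0.8 3.4 0 255;0 0 0 0.8 3.4 0 255;0 0 0 0.6 2.2 0 255;0 0 0 0.4 1 0 255"

```text
time_s: 7.82
position: [0.4854, 0.1366, 0.256]
tool_rot: [[-1.0, -0.002, -0.001], [-0.002, 1.0, 0.001], [0.001, 0.001, -1.0]]
ft_force: [0.2, -0.5, -0.8]
grip_width: 0.0231
gripper_force: 39.9
```

>>> jog_arm:
  plan: "0 0 0 0 0 1 255;0 0 0 0 0 1 255;0 0 0 0 0 1 255;0 0 0 0 0 0 255;0 0 0 0 0 0 255;0 0 0 0 0 0 255;0 0 0 0 0 0 255"

```text
time_s: 8.4
position: [0.4872, 0.1334, 0.2269]
tool_rot: [[-1.0, 0.002, 0.001], [0.002, 1.0, 0.0], [-0.001, 0.0, -1.0]]
ft_force: [0.5, 1.3, -0.1]
grip_width: 0.023
gripper_force: 39.8
```

Run:
```python
from h import *
np.set_printoptions(precision=4,suppress=True)
d=shot('wrist','w4.png')
s=env.observe();print(s["position"],s["ft_force"],s["grip_width"])
p=np.array(s["position"])
for q in('probe','stop_face','grip','snug_well','wide_well','thin_well'):
  for o in models.tip_of('wrist',q)[:2]: print(q,o["confidence"],o["at"],watz(d,o["at"],.09))
for z in(-.116,-.087,-.026):print(z,wproj(d,p+[0,0,z]))
c=d["pixels"][150:300,220:420,::-1];cv2.imwrite('pics/w4c.png',cv2.resize(c,(800,600),interpolation=2))
```

```text
[0.4872 0.1335 0.2269] [ 0.1808  0.1402 -0.7036] 0.022731717925364343
probe 0.93 [87.8, 326.1] [ 0.5819 -0.0984  0.09  ]
probe 0.62 [318.8, 242.5] [0.4947 0.1336 0.09  ]
stop_face 0.67 [315.3, 253.4] [0.5038 0.1308 0.09  ]
stop_face 0.64 [95.4, 319.5] [ 0.5734 -0.086   0.09  ]
grip 0.73 [314.5, 340.7] [0.5849 0.1299 0.09  ]
grip 0.65 [135.2, 279.9] [ 0.5292 -0.0296  0.09  ]
snug_well 0.8 [322.8, 232.6] [0.4867 0.1367 0.09  ]
wide_well 0.86 [292.2, 245.1] [0.4969 0.1126 0.09  ]
thin_well 0.56 [355.0, 223.6] [0.4794 0.1617 0.09  ]
thin_well 0.44 [605.3, 280.4] [0.5349 0.4316 0.09  ]
-0.116 [318.7107 240.9854]
-0.087 [318.8494 253.8212]
-0.026 [319.2652 293.137 ]
```

View pics/w4c.png

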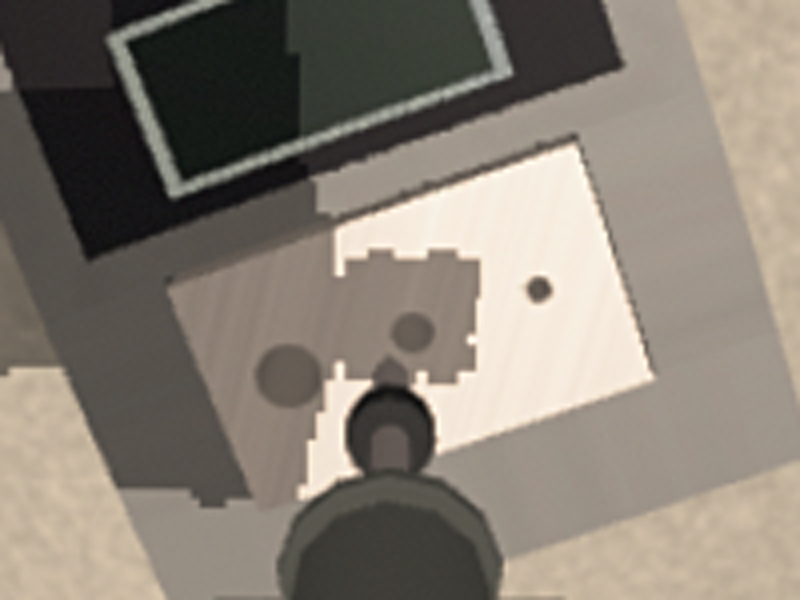

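Run:
```python
from h import *
np.set_printoptions(precision=4,suppress=True)
d=shot('wrist')
print(watz(d,[317.5,240],.111),watz(d,[323.3,233],.09))
f=foc(d)
# zoomed tip profile
g=d["pixels"].astype(int).mean(2).astype(int)
print(g[226:250,308:332])
```

```text
[0.486  0.1327 0.111 ] [0.4865 0.1372 0.09  ]
[[129 128 131 131 131 130 131 131 131 131 132 132 134 139 139 136 134 134
  133 131 131 134 134 131]
 [130 131 130 130 130 132 131 131 131 133 132 134 136 140 138 135 135 135
  133 131 131 134 133 131]
 [129 131 130 130 131 130 130 132 131 133 134 135 135 126 123 120 125 131
  134 133 132 135 132 132]
 [129 130 131 130 131 131 131 132 132 132 130 121 111 103 101 100 103 111
  120 128 134 135 131 130]
 [130 131 130 131 131 130 132 131 132 132 122 105  97  95  94  93  94  95
  101 115 134 134 130 131]
 [130 130 131 130 131 131 132 133 133 127 111  95  94  96  96  94  93  91
   89 102 130 133 131 130]
 [131 130 131 131 130 131 131 132 133 119 102  93  94  96  97  95  94  90
   86  93 122 133 131 132]
 [130 131 131 129 131 131 131 132 133 118  97  92  94  96  95  94  94  91
   87  90 113 132 131 132]
 [130 130 131 130 130 131 131 133 133 117  96  92  95  95  96  96  95  92
   87  92 115 130 132 132]
 [130 131 130 131 131 132 132 133 133 119  97  91  94  95  95  95  93  91
   87  97 124 132 131 133]
 [131 130 131 131 131 131 132 132 133 131 11
[... 670 characters left out ...]
34 137 137 126  94  84  86  89  91  91  89  87  94 134 138 138 138
  134 126 130 132 134 134]
 [230 231 233 219 134  90  88  88  90  91  91  90  91 130 228 236 236 236
  207 131 125 130 130 128]
 [233 235 239 228 136  92  86  76  72  79  84  85  94 133 238 243 240 239
  212 134 131 135 136 134]
 [231 234 239 229 140  92  64  49  43  47  53  55  61  94 191 236 241 237
  227 211 213 217 216 214]
 [232 236 229 181 107  67  35  22  22  20  24  22  21  42 111 184 231 239
  235 235 238 239 238 236]
 [235 226 177  81  32  19  17  21  28  31  28  21  20  16  29  84 177 219
  230 236 236 236 234 233]
 [231 176  79  23  15  23  24  32  40  43  37  30  27  23  18  23  73 139
  208 239 236 235 232 231]]
```

The crop shows the middle well at image (323,233), the wide one at (292,244), the thin one at (355,222), and the stem tip at (317,240). The tip needs about +4 mm in y.

>>> jog_arm:
  plan: "0 0 0 0 0.43 0.5 255;0 0 0 0 0 0.5 255;0 0 0 0 0 0.5 255;0 0 0 0 0 0 255;0 0 0 0 0 0 255;0 0 0 0 0 0 255;0 0 0 0 0 0 255"

```text
time_s: 9.38
position: [0.4872, 0.1378, 0.2115]
tool_rot: [[-1.0, 0.001, 0.0], [0.001, 1.0, -0.0], [-0.0, -0.0, -1.0]]
ft_force: [0.1, 0.7, -1.1]
grip_width: 0.0229
gripper_force: 39.8
```

Run:
```python
from h import *
np.set_printoptions(precision=4,suppress=True)
d=shot('wrist','w5.png')
s=env.observe();p=s["position"];print(p,s["ft_force"],s["grip_width"])
for q in('probe','snug_well','wide_well','thin_well'):
  for o in models.tip_of('wrist',q)[:2]: print(q,o["confidence"],o["at"],watz(d,o["at"],.09))
c=d["pixels"][205:265,280:360,::-1];cv2.imwrite('pics/w5c.png',cv2.resize(c,(800,600),interpolation=2))
```

```text
[0.4871 0.1378 0.2115] [-0.5192 -0.6698 -0.9822] 0.02262740666459449
probe 0.74 [318.7, 239.9] [0.4878 0.1379 0.09  ]
probe 0.73 [78.4, 328.5] [ 0.5762 -0.0944  0.09  ]
snug_well 0.86 [319.0, 237.6] [0.4861 0.1381 0.09  ]
wide_well 0.71 [285.0, 250.7] [0.4963 0.1126 0.09  ]
thin_well 0.75 [349.4, 228.6] [0.4791 0.1605 0.09  ]
```

View pics/w5c.png

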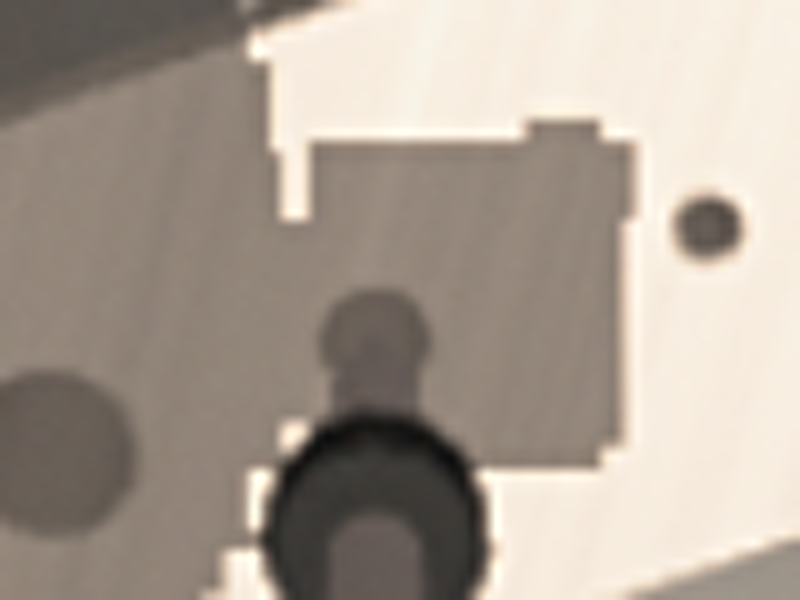

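Run:
```python
from h import *
d=shot('wrist');a=d["pixels"].astype(int)
print((a[...,1]-a[...,2])[232:250,310:326]);print(a.mean(2).astype(int)[230:250,308:328])
for z in(.0955,.09): print(wproj(d,[.487,.1378,z]))
```

```text
[[11 12 12 12 12 12 13 12 11 12 13 12 13 12 12 13]
 [11 11 13 14 14 11 12 11 13 12 12 12 12 13 12 12]
 [11 12 11 12 11 10  9  7  9 11 10 12 12 12 13 11]
 [11 12 13 11 10  8  8  8  6  8  9  9 12 11 11 11]
 [11 12 11  9  9  8  8  8  8  8  9  8 12 11 12 12]
 [12 12  9  7  9  9  8  8  7  7  8  8 10 11 13 12]
 [13 10  7  8  7  9  7  6  7  7  8  7  7 12 12 12]
 [12 10  8  8  9  9  6  6  6  7  9  5  8 11 10 11]
 [13 11  8  8  8  6  6  4  5  6  6  7  9 10 12 12]
 [12 11  9  7  6  4  5  4  5  4  5  7 11 11 12 12]
 [13 12 11  9  6  6  6  5  4  4  3  7 11 11 12 13]
 [12 13 11  5  5  4  5  5  4  5  5  7 12 12 11 12]
 [12 12 12  6  4  4  4  4  4  4  5  6 11 13 11 11]
 [11 13 13  6  3  4  5  4  4  4  5  6 10 11 12 11]
 [12 12 10  5  3  2  2  4  3  3  4  4  9 11 11 12]
 [17  8  5  4  0  2  2  1  2 -1  2  2  5  7 12 11]
 [19  7  1  2  0  1  0  2  2  1  3  1  2  3  8 11]
 [10  2  0  1  2  4  2  4  3  2  2  2  1  1  2  8]]
[[134 133 133 133 134 135 136 137 142 140 138 136 136 135 134 134 136 137
  134 133]
 [133 133 134 135 135 134 137 139 141 140 136 137 136 135 133 133 136 137
  134 132]
 [133 133 1
[... 875 characters left out ...]
1  90  92  93  91  95 126 134 134 134
  137 137]
 [133 133 136 138 136  97  86  89  90  92  93  92  91  98 132 137 134 135
  135 137]
 [134 134 136 141 138  98  90  90  92  94  93  93  93  99 132 135 135 135
  136 137]
 [132 133 137 141 140  99  89  77  76  80  85  87  93 100 132 137 135 137
  138 138]
 [135 139 139 133 113  81  65  50  45  49  54  57  62  75 107 130 138 139
  137 136]
 [186 211 183 107  68  47  30  25  22  23  22  24  28  38  65 100 130 139
  138 136]
 [223 239 184  64  20  18  17  24  31  32  27  23  24  21  23  49 100 125
  135 138]
 [206 187  87  24  19  23  26  34  41  42  37  33  29  27  22  23  47  83
  118 138]]
[318.61658906 241.11225138]
[318.59510313 238.97129804]
```

>>> jog_arm:
  plan: "0 0 0 -0.09 0 0 255;0 0 0 0 0 0.3 255;0 0 0 0 0 0.3 255;0 0 0 0 0 0.2 255;0 0 0 0 0 0.1 255;0 0 0 0 0 0.1 255;0 0 0 0 0 0 255;0 0 0 0 0 0 255"

```text
time_s: 10.35
position: [0.4879, 0.1379, 0.2013]
tool_rot: [[-1.0, 0.001, 0.0], [0.001, 1.0, 0.0], [-0.0, 0.0, -1.0]]
ft_force: [0.1, 0.2, -0.9]
grip_width: 0.0231
gripper_force: 39.8
```

>>> jog_arm:
  plan: "0 0 0 0 0 0.15 255;0 0 0 0 0 0.15 255;0 0 0 0 0 0.15 255;0 0 0 0 0 0.15 255;0 0 0 0 0 0 255;0 0 0 0 0 0 255;0 0 0 0 0 0 255"

```text
time_s: 10.93
position: [0.488, 0.1378, 0.1954]
tool_rot: [[-1.0, 0.001, 0.0], [0.001, 1.0, -0.0], [-0.0, -0.0, -1.0]]
ft_force: [0.3, -0.5, -0.6]
grip_width: 0.0232
gripper_force: 39.8
```

Run:
```python
from h import *
d=shot('wrist','w6.png');s=env.observe();print(s["position"],s["ft_force"],s["wrist_torque"])
c=d["pixels"][205:265,280:360,::-1];cv2.imwrite('pics/w6c.png',cv2.resize(c,(800,600),interpolation=2))
```

```text
[0.48797051 0.13786572 0.19539361] [-0.17370227 -0.38492694 -0.27083   ] [ 0.03877853 -0.01506597  0.01792059]
```

View pics/w6c.png

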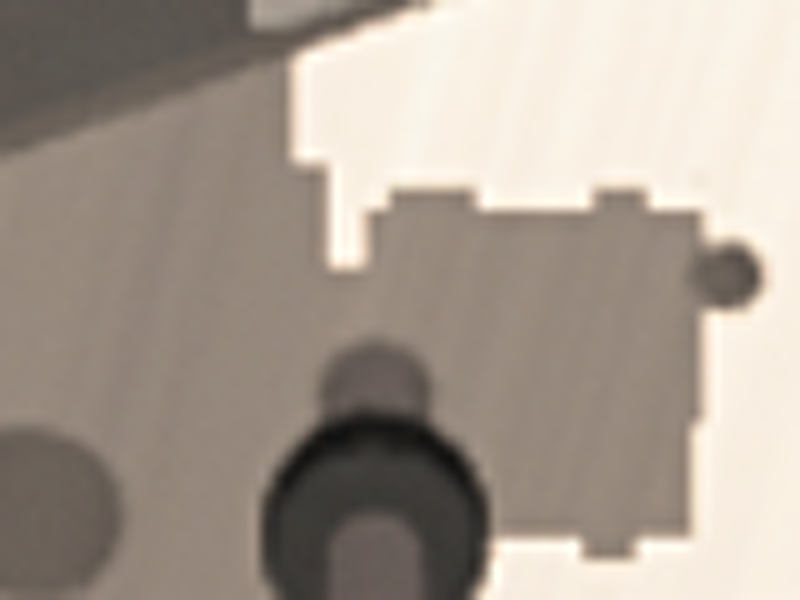

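The stem tip is inside the middle well at (318,243) and centred, with no contact force.

>>> jog_arm:
  plan: "0 0 0 0 0 0.2 255;0 0 0 0 0 0.2 255;0 0 0 0 0 0.2 255;0 0 0 0 0 0.2 255;0 0 0 0 0 0.2 255;0 0 0 0 0 0.2 255;0 0 0 0 0 0.2 255;0 0 0 0 0 0.2 255;0 0 0 0 0 0 255;0 0 0 0 0 0 255"

```text
time_s: 11.82
position: [0.4879, 0.1378, 0.1792]
tool_rot: [[-1.0, 0.001, -0.0], [0.001, 1.0, -0.0], [0.0, -0.0, -1.0]]
ft_force: [-0.3, -0.6, -1.3]
grip_width: 0.0231
gripper_force: 39.8
```

>>> jog_arm:
  plan: "0 0 0 0 0 0.2 255;0 0 0 0 0 0.2 255;0 0 0 0 0 0.2 255;0 0 0 0 0 0.2 255;0 0 0 0 0 0.2 255;0 0 0 0 0 0.2 255;0 0 0 0 0 0 255;0 0 0 0 0 0 255"

```text
time_s: 12.48
position: [0.4878, 0.1378, 0.1671]
tool_rot: [[-1.0, 0.001, -0.0], [0.001, 1.0, -0.0], [0.0, -0.0, -1.0]]
ft_force: [0.4, 1.2, -0.5]
grip_width: 0.0231
gripper_force: 39.9
```

>>> jog_arm:
  plan: "0 0 0 0 0 0.1 255;0 0 0 0 0 0.1 255;0 0 0 0 0 0.1 255;0 0 0 0 0 0 255;0 0 0 0 0 0 255"

```text
time_s: 12.9
position: [0.4879, 0.1379, 0.1642]
tool_rot: [[-1.0, 0.001, 0.0], [0.001, 1.0, 0.0], [-0.0, 0.0, -1.0]]
ft_force: [-1.0, 0.5, 0.2]
grip_width: 0.0233
gripper_force: 39.9
```

>>> jog_arm:
  plan: "0 0 0 0 0 0.05 255;0 0 0 0 0 0.05 255;0 0 0 0 0 0 255;0 0 0 0 0 0 255"

```text
time_s: 13.23
position: [0.4879, 0.1378, 0.1633]
tool_rot: [[-1.0, 0.001, 0.0], [0.001, 1.0, -0.0], [-0.0, -0.0, -1.0]]
ft_force: [-0.8, -1.3, 2.6]
grip_width: 0.0231
gripper_force: 39.9
```

>>> jog_arm:
  plan: "0 0 0 0 0 0.05 255;0 0 0 0 0 0 255;0 0 0 0 0 0 255"

```text
time_s: 13.48
position: [0.4879, 0.1378, 0.1628]
tool_rot: [[-1.0, 0.001, -0.0], [0.001, 1.0, -0.0], [0.0, -0.0, -1.0]]
ft_force: [-0.8, -0.6, 1.0]
grip_width: 0.0228
gripper_force: 39.9
```

>>> jog_arm:
  plan: "0 0 0 0 0 0.05 255;0 0 0 0 0 0.05 255;0 0 0 0 0 0 255"

```text
time_s: 13.73
position: [0.4879, 0.1378, 0.1617]
tool_rot: [[-1.0, 0.001, -0.0], [0.001, 1.0, -0.0], [0.0, -0.0, -1.0]]
ft_force: [-0.5, -0.5, 1.8]
grip_width: 0.0233
gripper_force: 39.9
```

>>> jog_arm:
  plan: "0 0 0 0 0 0.05 255;0 0 0 0 0 0.05 255;0 0 0 0 0 0 255"

```text
time_s: 13.98
position: [0.4879, 0.1378, 0.1607]
tool_rot: [[-1.0, 0.001, -0.0], [0.001, 1.0, -0.0], [0.0, -0.0, -1.0]]
ft_force: [-0.2, 0.8, 1.8]
grip_width: 0.023
gripper_force: 39.9
```

>>> jog_arm:
  plan: "0 0 0 0 0 0.05 255;0 0 0 0 0 0.05 255;0 0 0 0 0 0 255"

```text
time_s: 14.23
position: [0.4879, 0.1378, 0.1597]
tool_rot: [[-1.0, 0.001, -0.0], [0.001, 1.0, 0.0], [0.0, 0.0, -1.0]]
ft_force: [0.8, 0.8, 1.0]
grip_width: 0.023
gripper_force: 39.9
```

>>> jog_arm:
  plan: "0 0 0 0 0 0.05 255;0 0 0 0 0 0.05 255;0 0 0 0 0 0 255"

```text
time_s: 14.48
position: [0.4879, 0.1379, 0.1587]
tool_rot: [[-1.0, 0.001, -0.0], [0.001, 1.0, 0.0], [0.0, 0.0, -1.0]]
ft_force: [0.5, -0.7, 1.1]
grip_width: 0.0229
gripper_force: 39.9
```

>>> jog_arm:
  plan: "0 0 0 0 0 0.05 255;0 0 0 0 0 0.05 255;0 0 0 0 0 0 255"

```text
time_s: 14.73
position: [0.4879, 0.1378, 0.1577]
tool_rot: [[-1.0, 0.001, -0.0], [0.001, 1.0, 0.0], [0.0, 0.0, -1.0]]
ft_force: [0.2, -0.4, 0.6]
grip_width: 0.0229
gripper_force: 39.9
```

>>> jog_arm:
  plan: "0 0 0 0 0 0.05 255;0 0 0 0 0 0.05 255;0 0 0 0 0 0 255"

```text
time_s: 14.98
position: [0.4879, 0.1378, 0.1567]
tool_rot: [[-1.0, 0.001, -0.0], [0.001, 1.0, 0.0], [0.0, 0.0, -1.0]]
ft_force: [0.3, -0.0, 0.7]
grip_width: 0.0228
gripper_force: 39.9
```

>>> jog_arm:
  plan: "0 0 0 0 0 0.05 255;0 0 0 0 0 0.05 255;0 0 0 0 0 0 255"

```text
time_s: 15.23
position: [0.4879, 0.1378, 0.1557]
tool_rot: [[-1.0, 0.002, -0.0], [0.002, 1.0, 0.0], [0.0, 0.0, -1.0]]
ft_force: [-1.0, -0.1, 1.8]
grip_width: 0.0231
gripper_force: 39.9
```

>>> jog_arm:
  plan: "0 0 0 0 0 0.05 255;0 0 0 0 0 0.05 255;0 0 0 0 0 0 255"

```text
time_s: 15.48
position: [0.4879, 0.1378, 0.1547]
tool_rot: [[-1.0, 0.001, -0.0], [0.001, 1.0, 0.0], [0.0, 0.0, -1.0]]
ft_force: [-0.8, -0.5, 1.0]
grip_width: 0.0229
gripper_force: 39.9
```

>>> jog_arm:
  plan: "0 0 0 0 0 0.05 255;0 0 0 0 0 0.05 255;0 0 0 0 0 0 255"

```text
time_s: 15.73
position: [0.4879, 0.1378, 0.1537]
tool_rot: [[-1.0, 0.001, -0.0], [0.001, 1.0, -0.0], [0.0, -0.0, -1.0]]
ft_force: [-0.5, -0.0, 0.8]
grip_width: 0.0231
gripper_force: 39.9
```

>>> jog_arm:
  plan: "0 0 0 0 0 0.05 255;0 0 0 0 0 0.05 255;0 0 0 0 0 0 255"

```text
time_s: 15.98
position: [0.4879, 0.1378, 0.1527]
tool_rot: [[-1.0, 0.001, -0.0], [0.001, 1.0, -0.0], [0.0, -0.0, -1.0]]
ft_force: [-0.7, -0.5, 1.0]
grip_width: 0.0228
gripper_force: 39.9
```

>>> jog_arm:
  plan: "0 0 0 0 0 0.05 255;0 0 0 0 0 0.05 255;0 0 0 0 0 0 255"

```text
time_s: 16.23
position: [0.4879, 0.1378, 0.1517]
tool_rot: [[-1.0, 0.001, -0.0], [0.001, 1.0, -0.0], [0.0, -0.0, -1.0]]
ft_force: [-1.3, 0.4, 1.0]
grip_width: 0.0229
gripper_force: 39.9
```

>>> jog_arm:
  plan: "0 0 0 0 0 0.05 255;0 0 0 0 0 0.05 255;0 0 0 0 0 0 255"

```text
time_s: 16.48
position: [0.4879, 0.1379, 0.1507]
tool_rot: [[-1.0, 0.001, -0.0], [0.001, 1.0, 0.0], [0.0, 0.0, -1.0]]
ft_force: [-0.2, -0.6, 0.2]
grip_width: 0.023
gripper_force: 39.9
```

>>> jog_arm:
  plan: "0 0 0 0 0 0.05 255;0 0 0 0 0 0.05 255;0 0 0 0 0 0 255"

```text
time_s: 16.73
position: [0.4879, 0.1378, 0.1497]
tool_rot: [[-1.0, 0.001, -0.0], [0.001, 1.0, 0.0], [0.0, 0.0, -1.0]]
ft_force: [-1.0, -0.2, 1.5]
grip_width: 0.0226
gripper_force: 39.9
```

>>> jog_arm:
  plan: "0 0 0 0 0 0.05 255;0 0 0 0 0 0.05 255;0 0 0 0 0 0 255"

```text
time_s: 16.98
position: [0.4879, 0.1378, 0.1487]
tool_rot: [[-1.0, 0.001, -0.0], [0.001, 1.0, -0.0], [0.0, -0.0, -1.0]]
ft_force: [-0.7, 1.1, 1.1]
grip_width: 0.0237
gripper_force: 39.9
```

>>> jog_arm:
  plan: "0 0 0 0 0 0.05 255;0 0 0 0 0 0.05 255;0 0 0 0 0 0 255"

```text
time_s: 17.23
position: [0.4879, 0.1378, 0.1477]
tool_rot: [[-1.0, 0.001, -0.0], [0.001, 1.0, -0.0], [0.0, -0.0, -1.0]]
ft_force: [-0.5, -0.0, 0.8]
grip_width: 0.0231
gripper_force: 39.9
```

>>> jog_arm:
  plan: "0 0 0 0 0 0.05 255;0 0 0 0 0 0.05 255;0 0 0 0 0 0 255"

```text
time_s: 17.48
position: [0.4879, 0.1378, 0.147]
tool_rot: [[-1.0, 0.001, 0.0], [0.001, 1.0, -0.0], [-0.0, -0.0, -1.0]]
ft_force: [-1.0, 1.1, 3.8]
grip_width: 0.0229
gripper_force: 40.0
```

>>> jog_arm:
  plan: "0 0 0 0 0 0.02 255;0 0 0 0 0 0 255;0 0 0 0 0 0 255;0 0 0 0 0 0 255"

```text
time_s: 17.82
position: [0.488, 0.1378, 0.1469]
tool_rot: [[-1.0, 0.001, 0.0], [0.001, 1.0, -0.0], [-0.0, -0.0, -1.0]]
ft_force: [-0.9, -0.3, 5.1]
grip_width: 0.0231
gripper_force: 40.1
```

>>> jog_arm:
  plan: "0 0 0 0 0 0.03 255;0 0 0 0 0 0 255;0 0 0 0 0 0 255;0 0 0 0 0 0 255"

```text
time_s: 18.15
position: [0.488, 0.1379, 0.1467]
tool_rot: [[-1.0, 0.001, 0.001], [0.001, 1.0, -0.0], [-0.001, -0.0, -1.0]]
ft_force: [-2.2, -0.5, 6.8]
grip_width: 0.0234
gripper_force: 40.2
```

>>> jog_arm:
  plan: "0 0 0 0 0 0.03 255;0 0 0 0 0 0 255;0 0 0 0 0 0 255;0 0 0 0 0 0 255"

```text
time_s: 18.48
position: [0.488, 0.1379, 0.1466]
tool_rot: [[-1.0, 0.001, 0.001], [0.001, 1.0, 0.0], [-0.001, 0.0, -1.0]]
ft_force: [-1.8, -0.1, 7.9]
grip_width: 0.0227
gripper_force: 40.3
```

>>> jog_arm:
  plan: "0 0 0 0 0 0.03 255;0 0 0 0 0 0 255;0 0 0 0 0 0 255;0 0 0 0 0 0 255;0 0 0 0 0 0 255;0 0 0 0 0 0 255;0 0 0 0 0 0 255;0 0 0 0 0 0 255;0 0 0 0 0 0 255;0 0 0 0 0 0 255"

```text
time_s: 19.32
position: [0.488, 0.1379, 0.1465]
tool_rot: [[-1.0, 0.001, 0.001], [0.001, 1.0, -0.0], [-0.001, -0.0, -1.0]]
ft_force: [-1.4, -0.3, 8.5]
grip_width: 0.023
gripper_force: 40.4
```

>>> jog_arm:
  plan: "0 0 0 0 0 0.01 255;0 0 0 0 0 0 255;0 0 0 0 0 0 255;0 0 0 0 0 0 255;0 0 0 0 0 0 255;0 0 0 0 0 0 255;0 0 0 0 0 0 255;0 0 0 0 0 0 255;0 0 0 0 0 0 255;0 0 0 0 0 0 255"

```text
time_s: 20.15
position: [0.4881, 0.1379, 0.1464]
tool_rot: [[-1.0, 0.001, 0.001], [0.001, 1.0, -0.0], [-0.001, -0.0, -1.0]]
ft_force: [-2.6, -0.2, 9.7]
grip_width: 0.023
gripper_force: 40.4
```

>>> jog_arm:
  plan: "0 0 0 0 0 0 255;0 0 0 0 0 0 255;0 0 0 0 0 0 255;0 0 0 0 0 0 255;0 0 0 0 0 0 255;0 0 0 0 0 0 255;0 0 0 0 0 0 255;0 0 0 0 0 0 255;0 0 0 0 0 0 255;0 0 0 0 0 0 255"

```text
time_s: 20.98
position: [0.4881, 0.1378, 0.1464]
tool_rot: [[-1.0, 0.001, 0.001], [0.001, 1.0, -0.0], [-0.001, -0.0, -1.0]]
ft_force: [-2.3, -0.8, 10.0]
grip_width: 0.0228
gripper_force: 40.4
```

>>> jog_arm:
  plan: "0 0 0 0 0 0 255;0 0 0 0 0 0 255;0 0 0 0 0 0 255;0 0 0 0 0 0 255;0 0 0 0 0 0 255;0 0 0 0 0 0 255;0 0 0 0 0 0 255;0 0 0 0 0 0 255"

```text
time_s: 21.65
position: [0.4881, 0.1379, 0.1464]
tool_rot: [[-1.0, 0.001, 0.001], [0.001, 1.0, -0.0], [-0.001, -0.0, -1.0]]
ft_force: [-2.6, -0.3, 10.4]
grip_width: 0.0231
gripper_force: 40.4
```

>>> jog_arm:
  plan: "0 0 0 0 0 0 200;0 0 0 0 0 0 150;0 0 0 0 0 0 100;0 0 0 0 0 0 50;0 0 0 0 0 0 0;0 0 0 0 0 0 0;0 0 0 0 0 0 0;0 0 0 0 0 0 0;0 0 0 0 0 0 0;0 0 0 0 0 0 0"

```text
time_s: 22.48
position: [0.4879, 0.1378, 0.1456]
tool_rot: [[-1.0, 0.001, 0.0], [0.001, 1.0, -0.0], [-0.0, -0.0, -1.0]]
ft_force: [0.6, 0.8, -0.6]
grip_width: 0.0849
gripper_force: 0.0
```

>>> jog_arm:
  plan: "0 0 0 0 0 -1 0;0 0 0 0 0 -2 0;0 0 0 0 0 -2 0;0 0 0 0 0 -2 0;0 0 0 0 0 -3 0;0 0 0 0 0 -3 0;0 0 0 0 0 -3 0;0 0 0 0 0 0 0;0 0 0 0 0 0 0;0 0 0 0 0 0 0"

```text
time_s: 23.32
position: [0.4876, 0.1378, 0.3048]
tool_rot: [[-1.0, 0.001, -0.001], [0.001, 1.0, -0.0], [0.001, -0.0, -1.0]]
ft_force: [-0.8, 0.3, 0.2]
grip_width: 0.0855
gripper_force: 0.0
```

Run:
```python
from h import *
d=shot('wrist');e=shot('scene');s=env.observe();print(s["position"],s["time_s"],s["grip_width"],s["ft_force"])
a=cv2.resize(d["pixels"][180:330,240:390,::-1],(400,400),interpolation=2)
b=cv2.resize(e["pixels"][160:260,270:370,::-1],(400,400),interpolation=2)
cv2.imwrite('pics/end.png',np.hstack([a,b]))
C=cloud(e);m=(abs(C[...,0]-.4875)<.03)&(abs(C[...,1]-.139)<.03)&(C[...,2]>.13)&(C[...,2]<.23);p=C[m];print(len(p),p.max(0),p.mean(0))
for lo,hi in((.13,.15),(.15,.17),(.17,.19),(.19,.205)):
    k=p[(p[:,2]>lo)&(p[:,2]<hi)];print(lo,np.median(k,0))
```

```text
[0.48752421 0.13780914 0.30429438] 23.4167 0.08540113455565589 [ 0.16952194 -0.96018125 -0.85563786]
249 [0.4983959  0.1441968  0.21279678] [0.48748875 0.12853568 0.1745173 ]
0.13 [0.48966977 0.12721678 0.13878867]
0.15 [0.48960374 0.12723241 0.16031886]
0.17 [0.49031871 0.1270124  0.17936932]
0.19 [0.48726807 0.12611606 0.19695613]
```

View pics/end.png

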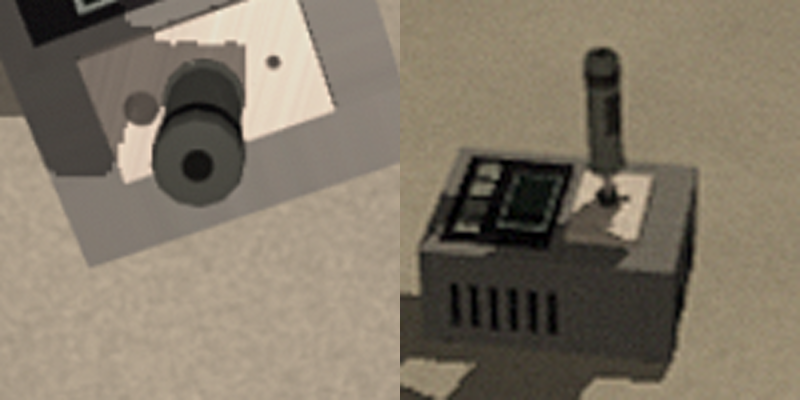

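The probe stands upright in the middle well with its top at z≈0.211 m. The collar (right panel, (612,198)) sits on the block, and the wide well (left panel, (141,107)) and thin well (273,62) are free. I'm handing in the job.

```bash
python3 -c "
from rig import job
print(job.close_job())"
```

```text
the job is handed in; nothing more can be done
None
```

The probe is standing upright and released in the middle well, stop collar on the block, after about 2.3 s held on the bottom at roughly 10 N (highest reading 10.4 N); the job is handed in, but no verdict was returned.

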